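# Snap the retaining clip onto the tensioner pin of a paint mixing bank's drive

### The job

Take the orange-handled clip fork from the green mat and, with the fork and not with the fingers, push the loose brass-coloured split clip along the drive unit's deck onto the groove of the white-headed pin until it snaps fully home; press firmly but do not ram the pin against its stop. Then stand the fork upright back on the green mat, and leave the tin, the cup and the screwdriver as they are.

Things in the scene. Friction and masses are not known exactly. Their poses are not given: they have to be found in the camera images.
- drive: drive unit, blue box with a dark steel deck, fixed to the bench. Origin on its underside. The box reaches from -120 to +100 mm along its x, +-75 mm along its y (a motor stub at +y to 125 mm, lower than the deck); the deck's top is 60 mm above the origin. Its +x is the way the clip must be pushed; the pin stands on its y = 0 line, at x = +40 mm when at rest.
- neck (a point): centre of the pin's groove (neck), on the pin's upright axis, 4.5 mm above the deck; axes as the drive's. Steel neck of 16 mm diameter from the deck up to 9 mm above it, then a white head of 22 mm diameter up to 21 mm above the deck.
- pin (a joint): how far (m) the pin has given way along the drive's +x. It sits on a belt-tensioner spring: 0 at rest, 1 N per mm, hard stop at 18 mm. It yields as the clip is pushed, so a fork that only reaches the place measured at rest leaves the clip off: go on until the jaws snap over, at 12 to 18 N, and the force drops. At the stop the force climbs steeply; over 30 N of fork on clip is ramming.
- clip_seat (a point): point of the split clip that lies on the pin's axis when the clip is home; 3 mm above its underside (half-way up). x = the way the mouth opens, to be turned towards the pin; z up. Yellow-plated steel, 6 mm thick, 44 g, loose and flat on the deck. Two sprung jaws reach to x = +16 mm at y = +-13.5 to 19.5 mm; humps inside them first touch the neck when this point is 15 mm short of the pin's axis.
- clip_back (a point): middle of the clip's flat back face, 18 mm behind the seat point, the face to push. The back is 42 mm wide (y +-21 mm); a tail 12 mm wide sticks out 10 mm behind it in its middle. Axes as the clip's seat point.
- fork_grip (a point): middle of the fork's upright orange handle, 40 mm above the fork's underside, axes: x forward to the prongs, z up. Handle 22 x 22 mm square, from 8 to 76 mm above the underside. Foot: dark steel plate 8 mm thick, x -22 to +22 mm, y +-20 mm. Fork about 180 g, standing on the mat at the start.
- fork_tip (a point): mid-point between the two flat prong tips of the fork, 40 mm ahead of the handle's axis, 4 mm above the underside. Prongs 18 mm long, 10 mm wide, 8 mm tall; the slot between them, 16 mm wide, takes the clip's tail while the tips push the clip's back.
- mat: green tool mat, fixed, 180 mm (its x) x 160 mm (its y), 4 mm thick; origin in the middle of its underside.
- toner_tin: bystander: tin of 72 mm diameter, 110 mm tall, origin at the centre of its underside.
- mixing_cup: bystander: white open cup, 72 mm wide, 85 mm tall, origin at the centre of its underside.
- screwdriver: bystander: screwdriver lying on the bench, handle towards its -x, about 200 mm long.
Not all that is in view belongs to the job. Of the things that look like the part that bears fork_grip, the smallest one is meant.

How it is judged:
By the outcome, as a careful person would: the job done as asked, in the order asked, and still so for the second after the job is handed in, with the robot touching nothing.
It also fails if it takes over 61 s, if anything falls off the work surface, if the arm or the gripper's body presses on something with over 40 N, if the wrist force passes 120 N, or if a joint passes its speed limit or range.

### The arm

A 7-joint arm with a two-finger parallel gripper is mounted at the origin on the work surface. World frame = base frame: x ahead of the robot, y to its left, z up, the work surface at z = 0. Lengths are in m, angles in rad, forces in N, time in s.
With the tool pointing down it reaches from about 0.425 to 0.825 m from the base axis. Payload 3.6 kg.
Tool frame: the origin (TCP) lies where the fingers leave the gripper's body, on its centre line; the fingertips stand 73 mm ahead of it and the grasp point (between the pads) lies 54 mm ahead of it; x points along the fingers, y is the direction in which the jaws open and shut, and the axes are right-handed (so a half turn about x gives the same grasp; the last joint's range is limited). The gripper opens to 85 mm and grips with 20 to 120 N. Pads are 22 mm wide; open, the fingers measure 114 mm over their backs; the gripper's body (76 mm by 85 mm) begins 54 mm behind the grasp point. The pads swing forward as they close: fully open they stand 13 mm farther back than shut.
Start: joints at [1.147, 0.615, -0.013, 1.423, 0.008, 1.103, -0.04], TCP at [0.252, -0.599, 0.304] pointing down, gripper open.
Joint ranges: [-3.12, 3.12], [-0.3, 2.06], [-1.34, 1.32], [0.26, 2.42], [-1.36, 4.5], [0.01, 1.98], [-2.84, 2.84]. Speed limits (rad/s): [2.79, 2.79, 3.14, 3.14, 3.14, 3.14, 3.14].

### API

Orientations are given as a unit quaternion [x, y, z, w].
In Python, from station import arm, snapshot, camera_info, ticket gives the robot as it stands. Calls block until the motion is done:
- arm.movep(position, orientation): joint-space move of the TCP to a pose.
- arm.line_to(position, velocity=0.15, ori=None): straight line of the TCP; ori=None keeps the orientation; velocity is the mean speed in m/s.
- arm.move_j(angles): joint-space move.
- arm.move_gripper(opening, effort=None): opening from 0.0 (shut) to 1.0 (fully open); effort is the grip in N (None keeps the last); returns when the fingers have stopped.
- arm.pause(seconds).
- arm.ik(position, orientation): joint angles nearest the present ones, or None.
- snapshot(name): name is "scene" or "top" or "wrist"; returns the picture (480x640x3 uint8, blue, green, red); there is no depth.
- camera_info(name): a dict with "fx", "fy", "cx", "cy" (pixels), "R" (3x3) and "t" (3): a world point X has camera coordinates R X + t; the wrist camera has in their place "T_tool_cam" (4x4, takes a point from camera to tool coordinates, whose origin is the TCP and whose axes are the tool frame's). Camera axes: x right, y down, z forward; pixel columns grow to the right and rows downward; lengths in m; the calibration is good to about 2 mm. A picture is of the moment at which its call begins: read the wrist's pose just before it. camera_info takes no time and is no camera call.
A pose or a line that the arm cannot do raises arm.MotionError and nothing moves.
- ticket.finish_job(): hands the job in, once; it reports no verdict.
Readings, each from a call of its own:
- arm.read_time(): time.
- arm.read_joint_positions(): joint angles.
- arm.read_dq(): joint speeds.
- arm.read_effort(): joint torques, N m.
- arm.read_tool_pos(): TCP position.
- arm.read_eef_rot(): TCP orientation.
- arm.read_ft_force(): force on the tool from outside, world axes, zero at the start.
- arm.read_wrist_torque(): the same for the moment, N m.
- arm.read_opening(): opening from 0.0 (shut) to 1.0 (fully open).
Only numpy, scipy, OpenCV 4.12 (cv2) and the standard library are available. Lean on these libraries where they do the work, as an engineer would, in place of code of your own. Each camera call takes 0.05 s, during which the arm holds its last target.

## Working session

There is one attempt and no reset: what is moved stays moved. The work goes in short steps, each a Python script; the robot and the scene stay as the last script left them, time stands still between calls to the robot, and variables do not carry over. Pictures are saved under pics/ and viewed, and the job is handed in when it is done.

```bash
ls; mkdir -p pics
python3 - <<'E'
from station import arm, snapshot, camera_info
import cv2
for n in ["scene","top","wrist"]:
    cv2.imwrite(f"pics/{n}0.png",snapshot(n))
    print(n,camera_info(n))
print(arm.read_time(),arm.read_eef_rot(),arm.read_tool_pos())
E
```

```text
pics
scene {'fx': 506.5523456253801, 'fy': 506.5523456253801, 'cx': 320.95772336633684, 'cy': 229.57900403051815, 'R': array([[ 0.51883861,  0.85474362,  0.01482692],
       [ 0.60928056, -0.35756261, -0.70776139],
       [-0.59965298,  0.37624769, -0.70629596]]), 't': array([-0.29265006, -0.2712127 ,  1.39323096])}
top {'fx': 434.23962544199486, 'fy': 434.23962544199486, 'cx': 316.7910786776866, 'cy': 240.26842733551973, 'R': array([[-0.00939421, -0.99990539,  0.01004827],
       [-0.99145888,  0.00800671, -0.13017366],
       [ 0.13008089, -0.01118533, -0.99144029]]), 't': array([0.01604482, 0.54505887, 0.79347876])}
wrist {'fx': 399.95905712013894, 'fy': 399.95905712013894, 'cx': 320.85953305717607, 'cy': 239.23835967958667, 'T_tool_cam': array([[-2.58348543e-04, -2.58659991e-01,  9.65968396e-01,
        -7.01191533e-02],
       [ 9.99999757e-01,  5.58663284e-04,  4.17045032e-04,
         1.98232429e-04],
       [-6.47523941e-04,  9.65968269e-01,  2.58659784e-01,
        -6.57416488e-02],
       [ 0.00000000e+00,  0.00000000e+00,  0.00000000e+00,
         1.00000000e+00]])}
0.15 [-0.69301539 -0.14041911  0.6933052  -0.1390685 ] [ 0.25164309 -0.59883975  0.30301247]
```

View pics/scene0.png

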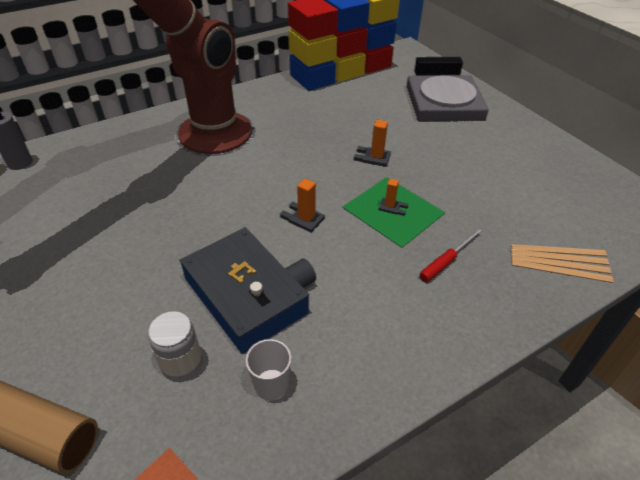

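View pics/top0.png

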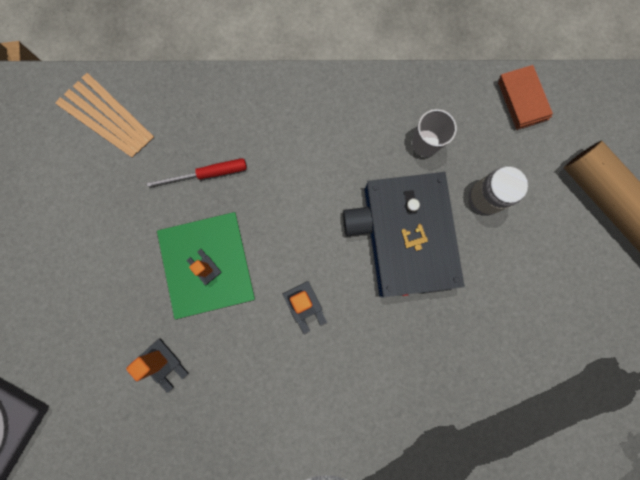

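View pics/wrist0.png

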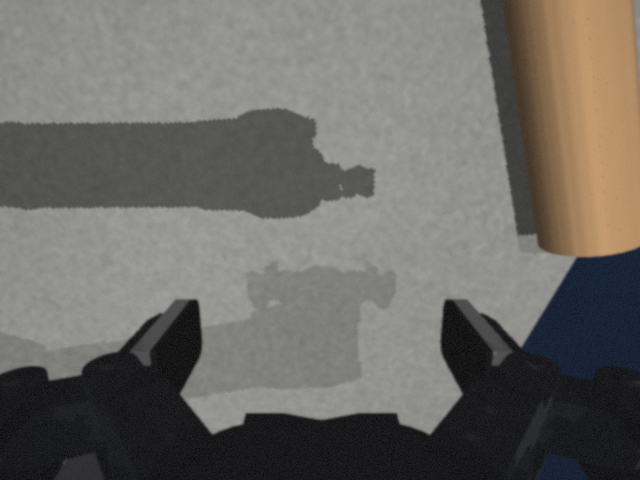

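Fork candidates in the top view are (200,268) on the mat, (301,302) and (147,365). The one on the mat is the smallest, so I choose it. The pin head is at (413,205) and the clip at (415,238), with its mouth facing up, towards the pin.

```bash
cat > h.py <<'E'
from station import arm, snapshot, camera_info, ticket
import numpy as np, cv2
from scipy.spatial.transform import Rotation as Rn
def cam(name):
    c=camera_info(name)
    K=(c['fx'],c['fy'],c['cx'],c['cy'])
    if name=='wrist':
        T=np.eye(4);T[:3,:3]=Rn.from_quat(arm.read_eef_rot()).as_matrix();T[:3,3]=arm.read_tool_pos()
        M=T@c['T_tool_cam']; return K,M[:3,:3],M[:3,3]
    R=np.array(c['R']);return K,R.T,-R.T@np.array(c['t'])
def ray(c,px,z):
    K,R,o=c; d=R@np.array([(px[0]-K[2])/K[0],(px[1]-K[3])/K[1],1.]); return o+d*(z-o[2])/d[2]
def proj(c,X):
    K,R,o=c; p=R.T@(np.array(X)-o); return np.array([K[0]*p[0]/p[2]+K[2],K[1]*p[1]/p[2]+K[3]])
def two(c1,p1,c2,p2):
    A=[];
    ds=[];os=[]
    for c,p in((c1,p1),(c2,p2)):
        K,R,o=c;d=R@np.array([(p[0]-K[2])/K[0],(p[1]-K[3])/K[1],1.]);ds.append(d/np.linalg.norm(d));os.append(o)
    P=[np.eye(3)-np.outer(d,d) for d in ds]
    x=np.linalg.solve(P[0]+P[1],P[0]@os[0]+P[1]@os[1]); return x,[np.linalg.norm(P[i]@(x-os[i])) for i in(0,1)]
def down(yaw): # tool x down, tool y at world angle yaw
    x=np.array([0,0,-1.]);y=np.array([np.cos(yaw),np.sin(yaw),0]);return Rn.from_matrix(np.c_[x,y,np.cross(x,y)]).as_quat()
def blobs(m,amin=20):
    n,l,s,c=cv2.connectedComponentsWithStats(m.astype(np.uint8)); return [(tuple(np.round(c[i],1)),s[i,4],l==i) for i in range(1,n) if s[i,4]>=amin]
def mask(im,lo,hi): return cv2.inRange(cv2.cvtColor(im,cv2.COLOR_BGR2HSV),lo,hi)
E
python3 - <<'E'
from h import *
for n in('top','scene'):
    im=cv2.imread(f'pics/{n}0.png')
    for nm,lo,hi in(('orange',(5,200,110),(13,255,255)),('green',(50,100,40),(80,255,255)),('brass',(16,120,100),(26,255,255)),('white',(0,0,170),(180,40,255))):
        print(n,nm,[b[:2] for b in blobs(mask(im,lo,hi))])
t=cv2.imread('pics/top0.png')
a=cv2.resize(t[230:310,150:260],None,fx=6,fy=6,interpolation=cv2.INTER_CUBIC)
b=cv2.resize(t[160:310,335:475],None,fx=4,fy=4,interpolation=cv2.INTER_CUBIC)
cv2.imwrite('pics/cropfork.png',a);cv2.imwrite('pics/cropdrive.png',b)
E
```

```text
top orange []
top green [((np.float64(205.1), np.float64(264.9)), np.int32(6663))]
top brass [((np.float64(414.4), np.float64(238.5)), np.int32(267))]
top white [((np.float64(429.4), np.float64(137.7)), np.int32(169)), ((np.float64(509.2), np.float64(184.1)), np.int32(1001)), ((np.float64(413.2), np.float64(204.1)), np.int32(92))]
scene orange [((np.float64(380.5), np.float64(124.2)), np.int32(77)), ((np.float64(306.1), np.float64(184.9)), np.int32(128)), ((np.float64(392.9), np.float64(182.8)), np.int32(50))]
scene green [((np.float64(394.0), np.float64(213.0)), np.int32(3090))]
scene brass [((np.float64(375.7), np.float64(0.6)), np.int32(28)), ((np.float64(309.3), np.float64(38.9)), np.int32(99)), ((np.float64(349.8), np.float64(58.7)), np.int32(32)), ((np.float64(240.3), np.float64(270.2)), np.int32(227)), ((np.float64(28.7), np.float64(417.0)), np.int32(22)), ((np.float64(10.4), np.float64(423.7)), np.int32(25)), ((np.float64(33.6), np.float64(432.9)), np.int32(23))]
scene white [((np.float64(611.0), np.float64(11.7)), np.int32(1536)), ((np.float64(255.5), np.float64(285.9)), np.int32(74)), ((np.float64(168.9), np.float64(328.1)), np.int32(1070)), ((np.float64(280.4), np.float64(345.3)), np.int32(46)), ((np.float64(266.0), np.float64(372.5)), np.int32(182))]
```

View pics/cropfork.png

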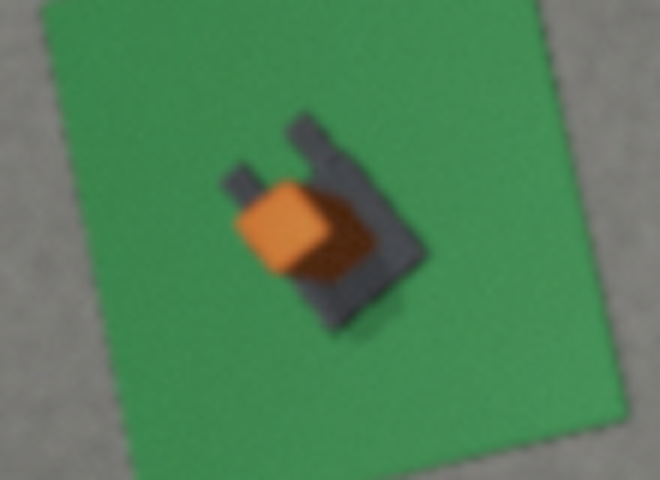

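View pics/cropdrive.png

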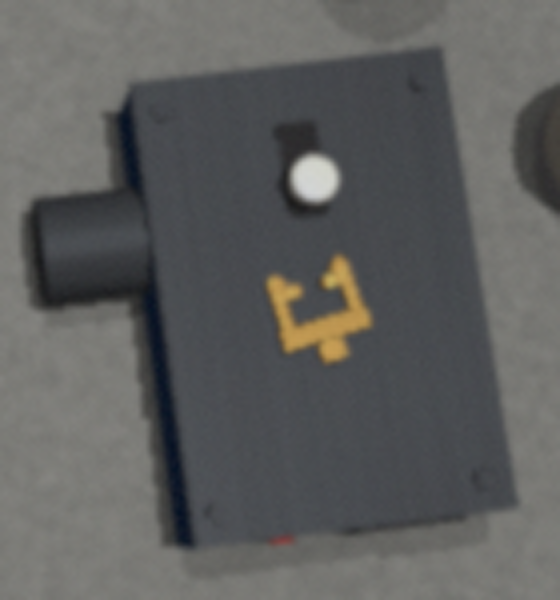

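Crop check: a single upright orange handle stands on the green mat with its prongs pointing up-left. This is the small fork. Next I'll get rough poses.

Run:
```python
from h import *
c=cam('top');s=cam('scene')
f=lambda p:(p[0]/6+150-.4,p[1]/6+230-.4); g=lambda p:(p[0]/4+335-.4,p[1]/4+160-.4)
top=ray(c,f((284,228)),.08);print('handle top',top)
print('handle two-view',two(c,f((284,228)),s,(392.9,182.0)))
b=ray(c,f((379,291)),.012);t=ray(c,f((267,150)),.012);print('foot back',b,'tip',t,'len',np.linalg.norm(t-b),'yaw',np.degrees(np.arctan2(*(t-b)[1::-1])))
co=[ray(c,g(p),.06) for p in((133,86),(440,48),(518,505),(190,547))]
for p in co:print('deck',p)
print([np.linalg.norm(co[i]-co[(i+1)%4]) for i in range(4)])
print('yaw',[np.degrees(np.arctan2(*(co[i]-co[j])[1::-1])) for i,j in((0,3),(1,2))])
print('pin',ray(c,(413.4,204.4),.081),two(c,(413.2,204.1),s,(255.5,285.9)))
print('clipback',ray(c,g((327,333)),.066),'jaws',ray(c,g((272,278)),.066),ray(c,g((341,257)),.066))
m=cv2.imread('pics/top0.png'); m=mask(m,(50,100,40),(80,255,255)); cn=max(cv2.findContours(m,0,2)[0],key=cv2.contourArea)
for p in cv2.boxPoints(cv2.minAreaRect(cv2.convexHull(cn))): print('mat',ray(c,p,.004))
for n,p,z in(('tin',(509,186),.11),('cup',(437,127),.085)): print(n,ray(c,p,z))
```

```text
handle top [0.49184011 0.22633186 0.08      ]
handle two-view (array([0.49272349, 0.22858665, 0.07522179]), [np.float64(0.0010941316136408956), np.float64(0.001094131613640715)])
foot back [0.47599032 0.21320733 0.012     ] tip [0.52201734 0.25050922 0.012     ] len 0.05924454602277617 yaw 39.022505230710564
deck [ 0.65387796 -0.08592185  0.06      ]
deck [ 0.67141575 -0.23218677  0.06      ]
deck [ 0.4555069  -0.25772958  0.06      ]
deck [ 0.43783062 -0.10661173  0.06      ]
[np.float64(0.14731260003075364), np.float64(0.21741450261322387), np.float64(0.1521481458196095), np.float64(0.21703577031698965)]
yaw [np.float64(5.470275678058485), np.float64(6.746942026144034)]
pin [ 0.60389853 -0.16538392  0.081     ] (array([ 0.60538005, -0.16519438,  0.07801621]), [np.float64(0.0006191997115653768), np.float64(0.0006191997115652783)])
clipback [ 0.53490847 -0.17164644  0.066     ] jaws [ 0.5607214  -0.14717883  0.066     ] [ 0.5703089  -0.17953797  0.066     ]
mat [0.57210709 0.33225361 0.004     ]
mat [0.60760237 0.17454275 0.004     ]
mat [0.43246608 0.13289958 0.004     ]
mat [0.39913496 0.28687713 0.004     ]
tin [ 0.62971108 -0.32963354  0.11      ]
cup [ 0.74973864 -0.21415251  0.085     ]
```

Run:
```python
from h import *
for k in(0,180):
    for n,p,y in(('look',(.57,-.168,.33),6.4),('push',(.5,-.175,.17),6.4),('pushlate',(.59,-.168,.17),6.4),('pick',(.497,.23,.108),39)):
        q=arm.ik(p,down(np.radians(y+k)));print(k,n,None if q is None else np.round(q,2))
```

```text
0 look [ 0.5   0.53 -0.41  1.55  0.23  1.11  0.15]
0 push [ 0.51  0.63 -0.33  1.91  0.32  0.65  0.1 ]
0 pushlate [ 0.44  0.73 -0.33  1.67  0.31  0.79  0.08]
0 pick [-0.19  0.77 -0.45  1.9   0.57  0.6  -0.32]
180 look [-0.    0.53  0.41  1.56 -0.23  1.1  -2.57]
180 push [ 0.03  0.64  0.42  1.93 -0.41  0.66 -2.33]
180 pushlate [-0.02  0.75  0.44  1.69 -0.41  0.8  -2.42]
180 pick [-0.65  0.75  0.28  1.91 -0.37  0.54 -2.58]
```

Run:
```python
from h import *
arm.movep((.565,-.168,.33),down(np.radians(6.4)))
import pickle
c=cam('wrist');im=snapshot('wrist');cv2.imwrite('pics/w1.png',im);pickle.dump(c,open('w1.pkl','wb'))
print(arm.read_time(),arm.read_ft_force())
arm.movep((.495,.23,.33),down(np.radians(39)))
c=cam('wrist');im=snapshot('wrist');cv2.imwrite('pics/w2.png',im);pickle.dump(c,open('w2.pkl','wb'))
print(arm.read_time(),arm.read_ft_force())
```

```text
2.125 [0.2212583  0.03061138 0.41257228]
3.675 [-0.31053764 -0.33925736 -1.08207265]
```

View pics/w1.png

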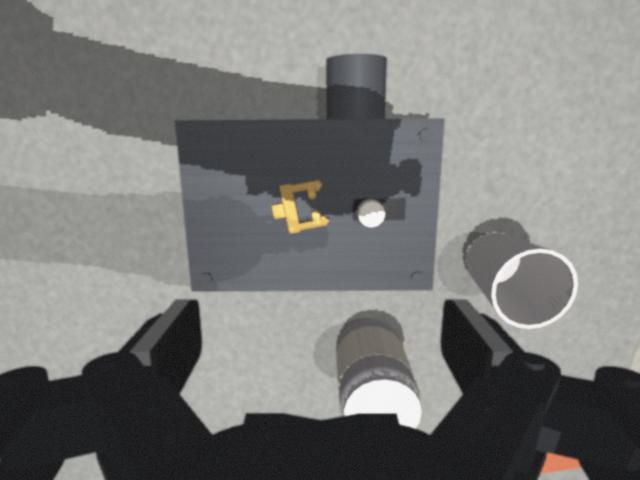

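View pics/w2.png

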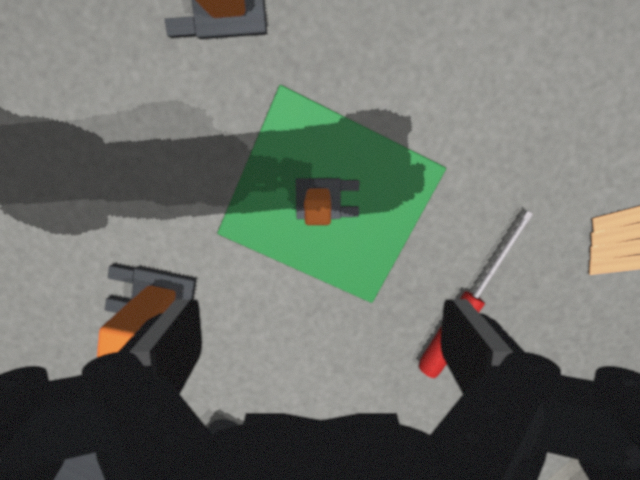

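The wrist views show the clip near (295,208), the pin head at (371,214), and the small fork at (318,200) on the mat, with its prongs right and square to the image.

Run:
```python
from h import *
import pickle
c1=pickle.load(open('w1.pkl','rb'));c2=pickle.load(open('w2.pkl','rb'))
i1=cv2.imread('pics/w1.png');i2=cv2.imread('pics/w2.png')
cv2.imwrite('pics/c1.png',cv2.resize(i1[160:260,240:440],None,fx=4,fy=4,interpolation=cv2.INTER_CUBIC))
cv2.imwrite('pics/c2.png',cv2.resize(i2[160:240,270:380],None,fx=7,fy=7,interpolation=cv2.INTER_CUBIC))
co=np.array([ray(c1,p,.06) for p in((177,120.5),(443,119.5),(433,290.5),(191,291))])
print(co.round(4),[round(np.linalg.norm(co[i]-co[(i+1)%4]),4) for i in range(4)])
print('yaw',[np.degrees(np.arctan2(*(co[i]-co[j])[1::-1])) for i,j in((1,0),(2,3))])
m=mask(i1,(0,0,150),(180,50,255));m[:190]=0;m[240:]=0;m[:,:340]=0;m[:,400:]=0
b=blobs(m);print([x[:2] for x in b]); cn=cv2.findContours(m,0,2)[0];print(cv2.minEnclosingCircle(max(cn,key=cv2.contourArea)))
```

```text
[[ 0.4403 -0.1093  0.06  ]
 [ 0.6556 -0.085   0.06  ]
 [ 0.6746 -0.2332  0.06  ]
 [ 0.4553 -0.2576  0.06  ]] [np.float64(0.2166), np.float64(0.1494), np.float64(0.2206), np.float64(0.1491)]
yaw [np.float64(6.437122933389514), np.float64(6.3583408878399705)]
[((np.float64(371.4), np.float64(214.6)), np.int32(547))]
((371.5, 215.0), 13.647443771362305)
```

View pics/c1.png

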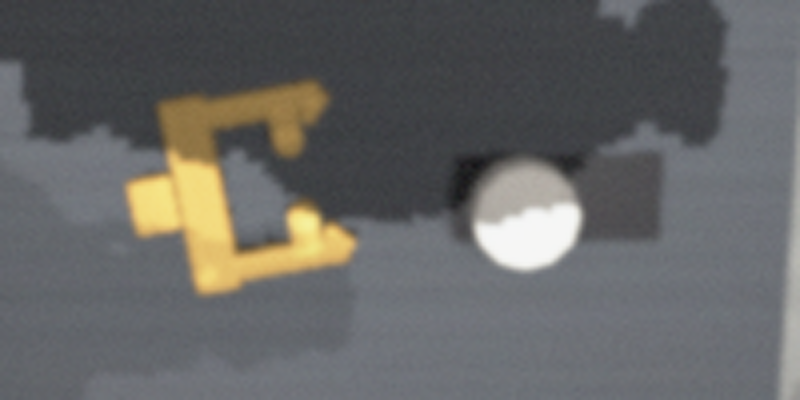

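View pics/c2.png

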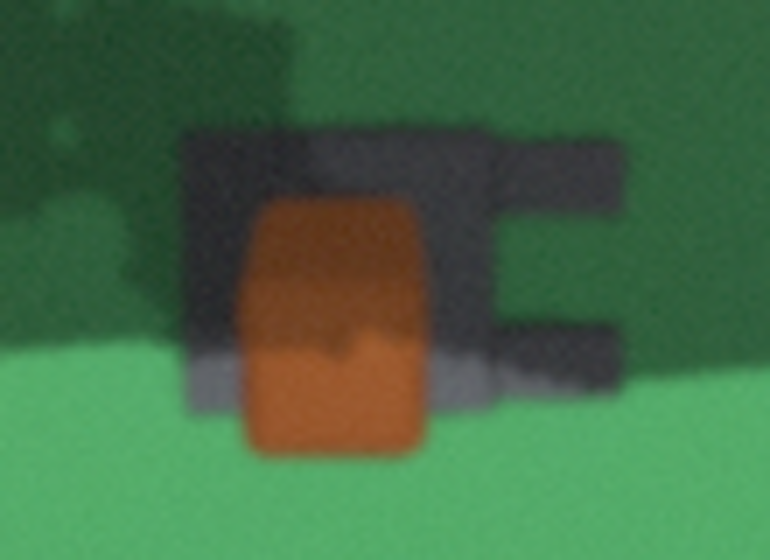

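Run:
```python
from h import *
import pickle
c1=pickle.load(open('w1.pkl','rb'));c2=pickle.load(open('w2.pkl','rb'))
g=lambda p:(p[0]/4+240-.375,p[1]/4+160-.375); f=lambda p:(p[0]/7+270-.43,p[1]/7+160-.43)
yd=np.radians(6.4);ex=np.array([np.cos(yd),np.sin(yd)]);ey=np.array([-ex[1],ex[0]])
co=np.array([ray(c1,p,.06) for p in((177,120.5),(443,119.5),(433,290.5),(191,291))])[:,:2]
org=co.mean(0)+10/1000*ex; print('drive org',org)
loc=lambda P:((P[:2]-org)@ex*1e3,(P[:2]-org)@ey*1e3)
print('pin',ray(c1,g((527,216)),.081),loc(ray(c1,g((527,216)),.081)))
C={n:ray(c1,g(p),.066) for n,p in(('bl',(160,102)),('br',(200,293)),('jl',(326,90)),('jr',(354,243)),('t1',(127,182)),('t2',(137,236)))}
for n,p in C.items(): print(n,np.round(loc(p),1))
print('backw',np.linalg.norm(C['bl']-C['br'])); d=(C['bl']-C['br'])[:2]; ya=np.arctan2(-d[0],d[1]); print('clip yaw',np.degrees(ya), 'back mid',(C['bl']+C['br'])/2)
T={n:ray(c2,f(p),.012) for n,p in(('bl',(183,130)),('br',(185,412)),('tl',(624,140)),('tlr',(624,212)),('trl',(622,328)),('tr',(622,393)))}
b=(T['bl']+T['br'])/2;t=(T['tl']+T['tr'])/2
v=(t-b)[:2];print('fork len',np.linalg.norm(v),'w',np.linalg.norm(T['bl']-T['br']),'tipw',np.linalg.norm(T['tl']-T['tr']),'yaw',np.degrees(np.arctan2(v[1],v[0])))
u=v/np.linalg.norm(v);print('axis from back',b[:2]+.022*u,'from tip',t[:2]-.040*u)
h=ray(c2,f((335,390)),.08);print('handle top',h)
```

```text
drive org [ 0.56640254 -0.17016238]
pin [ 0.60552208 -0.16468794  0.081     ] (np.float64(39.48597444698155), np.float64(1.0797124115245107))
bl [-35.8  22.5]
br [-28.5 -18.6]
jl [-1.2 24.9]
jr [ 4.7 -7.7]
t1 [-43.3   5.6]
t2 [-41.6  -6.1]
backw 0.04174910723462116
clip yaw 16.5849372640986 back mid [ 0.53424688 -0.1718366   0.066     ]
fork len 0.061284824507529534 w 0.03969560247366201 tipw 0.035585775146033914 yaw 39.46610184073558
axis from back [0.4932416  0.22824309] from tip [0.49268949 0.22778851]
handle top [0.4947321  0.22581666 0.08      ]
```

Sizes agree: fork 61 x 40 mm (true 62 x 40), clip back 41.7 mm (true 42), and pin at drive (39.5, 1). The clip is turned +10° from the drive axis with its seat 54 mm short of the pin. I'll grasp now, with the jaws along the fork's x.

Run:
```python
from h import *
import pickle
q=down(np.radians(39.4))
arm.line_to((.4934,.2274,.15),0.2,q)
arm.line_to((.4934,.2274,.102),0.12,q)
print('open',arm.read_opening(), arm.read_ft_force())
arm.move_gripper(0.0,120)
print('shut',arm.read_opening(),arm.read_tool_pos(),arm.read_ft_force(),arm.read_time())
arm.line_to((.4934,.2274,.20),0.15)
c=cam('wrist');im=snapshot('wrist');cv2.imwrite('pics/w3.png',im);pickle.dump(c,open('w3.pkl','wb'))
cv2.imwrite('pics/t3.png',snapshot('top'));cv2.imwrite('pics/s3.png',snapshot('scene'))
print(arm.read_opening(),arm.read_tool_pos(),arm.read_ft_force(),arm.read_time())
```

```text
open 1.0031700496000515 [-0.45045283  0.92013286  0.42124183]
shut 0.24161766966531234 [0.49375817 0.2276382  0.10253093] [-9.43065268e-01 -3.62581411e-03  4.56891771e+00] 5.8833
0.24637851189189822 [0.49282882 0.22697634 0.19869277] [ 0.70785504  0.30763436 -1.06156378] 6.8333
```

View pics/w3.png

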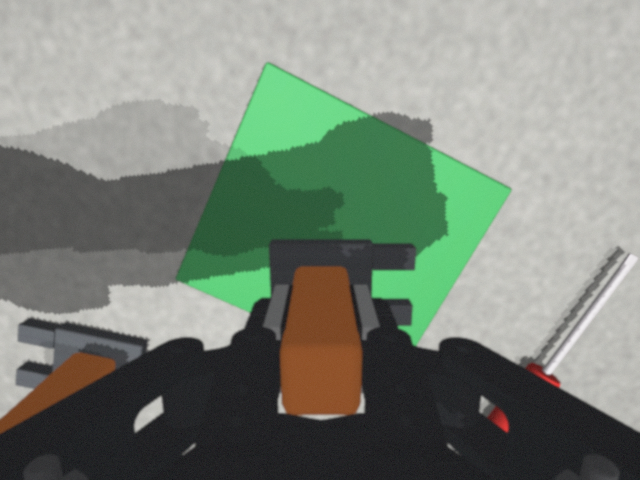

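View pics/s3.png

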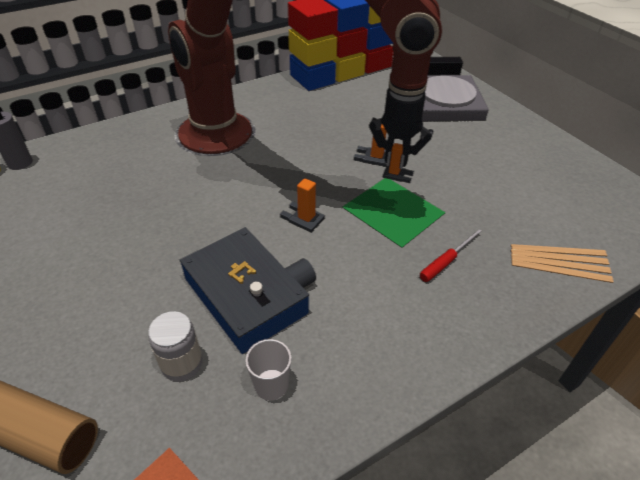

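The fork is held upright: foot front-left prong tip at (415,256) and right at (411,312). Measuring the tip in the tool frame.

Run:
```python
from h import *
import pickle
T=camera_info('wrist')['T_tool_cam'];K=pickle.load(open('w3.pkl','rb'))[0]
im=cv2.imread('pics/w3.png')
cv2.imwrite('pics/c3.png',cv2.resize(im[225:345,255:435],None,fx=4,fy=4,interpolation=cv2.INTER_CUBIC))
for p in((415,245),(415,269),(411,301),(411,325),(271,241)):
    d=T[:3,:3]@np.array([(p[0]-K[2])/K[0],(p[1]-K[3])/K[1],1]);o=T[:3,3];x=o+d*(.0905-o[0])/d[0];print(p,np.round(x*1e3,1))
```

```text
(415, 245) [ 90.5  39.6 -19.6]
(415, 269) [90.5 40.3 -9. ]
(411, 301) [90.5 39.4  5.7]
(411, 325) [90.5 40.1 17.1]
(271, 241) [ 90.5 -20.5 -21.3]
```

View pics/c3.png

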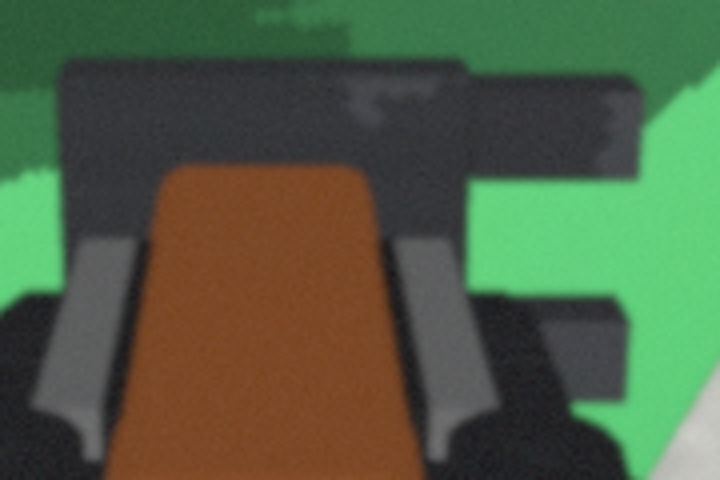

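```bash
cat >> h.py <<'E'
YD=np.radians(6.4);EX=np.array([np.cos(YD),np.sin(YD)]);EY=np.array([-EX[1],EX[0]]);ORG=np.array([0.56640,-0.17016])
TZ=-0.0009
def tcp_for_tip(lx,ly,rel,z):
    """drive-local tip position (m), fork yaw rel. drive (rad) -> TCP pos, quat"""
    a=YD+rel;f=np.array([np.cos(a),np.sin(a)]);r=np.array([f[1],-f[0]])
    p=ORG+lx*EX+ly*EY-0.040*f-TZ*r
    return (p[0],p[1],z),down(a)
def tip_now():
    q=Rn.from_quat(arm.read_eef_rot()).as_matrix();p=np.array(arm.read_tool_pos())+q@np.array([.0945,.040,TZ])
    d=p[:2]-ORG;return d@EX*1e3,d@EY*1e3,p[2]*1e3,np.degrees(np.arctan2(q[1,1],q[0,1])-YD)
def F():
    f=np.array(arm.read_ft_force());return f[:2]@EX,f[:2]@EY,f[2]
E
python3 - <<'E'
from h import *
r=np.radians(10.2);d=np.array([np.cos(r),np.sin(r)]);B=np.array([-.0321,.00195])
s=B-.016*d
p,q=tcp_for_tip(*s,r,.27)
arm.line_to((.4934,.2274,.27),0.25)
arm.movep(p,q)
p,q=tcp_for_tip(*s,r,.175)
arm.line_to(p,0.12,q)
arm.pause(.2);f0=F();print('free',np.round(f0,2),np.round(tip_now(),2))
z=.175
while z>.150:
    z-=.001; arm.line_to((p[0],p[1],z),0.02)
    f=F()
    if f[2]-f0[2]>3: break
print(z,np.round(F(),2),np.round(tip_now(),2),arm.read_time())
z+=.0015;arm.line_to((p[0],p[1],z),0.02)
print(z,np.round(F(),2),np.round(tip_now(),2),arm.read_time())
import pickle;c=cam('wrist');im=snapshot('wrist');cv2.imwrite('pics/w4.png',im);pickle.dump(c,open('w4.pkl','wb'))
cv2.imwrite('pics/t4.png',cv2.resize(snapshot('top')[160:310,335:475],None,fx=4,fy=4,interpolation=cv2.INTER_CUBIC))
E
```

```text
free [-0.2   0.01 -1.99] [-47.37  -1.12  81.27  10.19]
0.15799999999999997 [-1.05  0.44  4.25] [-47.65  -0.98  64.04  10.2 ] 14.1917
0.15949999999999998 [ 0.08 -0.11 -0.94] [-47.9   -0.86  64.8   10.2 ] 14.4417
```

View pics/w4.png

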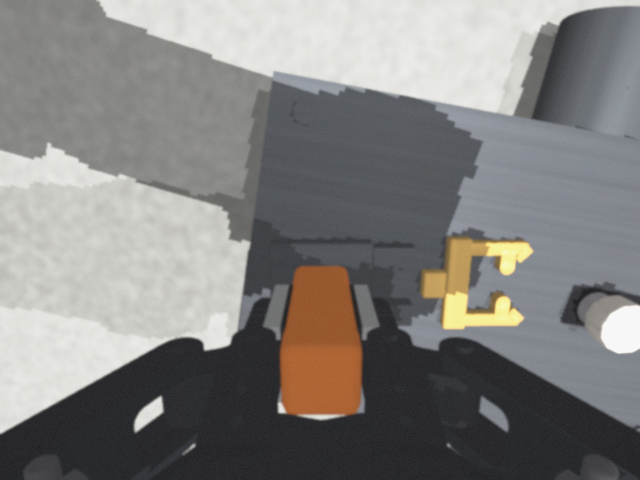

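View pics/t4.png

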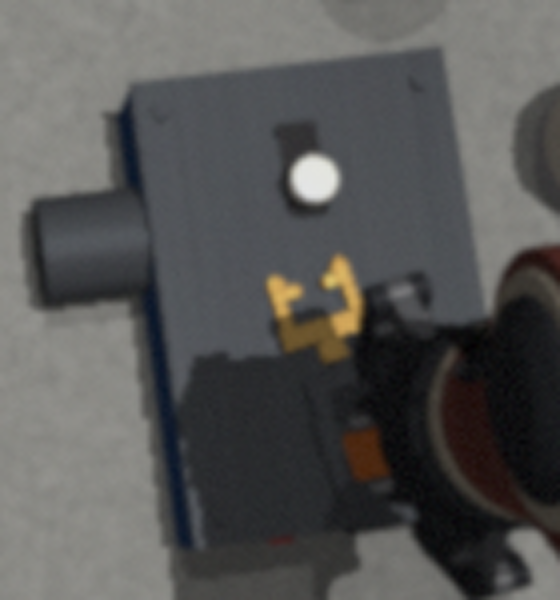

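Deck contact came at underside z ≈ 60 mm, as it should. The tail is centred on the slot (row 283 against 285). Next I'll take up contact and turn the clip straight.

Run:
```python
from h import *
import pickle
Z=.160
r=np.radians(10.2);d=np.array([np.cos(r),np.sin(r)]);B=np.array([-.0321,.00195])
f0=np.array(F())
def go(x,y,rel,v):
    p,q=tcp_for_tip(x,y,rel,Z);arm.line_to(p,v,q);f=np.array(F())-f0;print(np.round(tip_now(),1),np.round(f,1),round(arm.read_time(),2));return f
go(*(B-.002*d),r,.05)
go(*(B+.001*d),r,.03)
A=B+.001*d
for k in range(1,7):
    s=k/6;f=go(A[0]+s*(-.003-A[0]),A[1]+s*(.0007-A[1]),r*(1-s),.03)
    if abs(f[0])>12 or abs(f[2])>10: print('STOP');break
c=cam('wrist');im=snapshot('wrist');cv2.imwrite('pics/w5.png',im);pickle.dump(c,open('w5.pkl','wb'))
```

```text
[-33.6   1.9  65.5  10.2] [1.4 1.8 0.7] 14.97
[-31.    2.2  65.5  10.2] [0.9 1.8 0.6] 15.22
[-26.1   2.   65.6   8.5] [ 0.5 -0.  -0.5] 15.53
[-21.5   1.8  65.6   6.8] [-0.   1.4 -0. ] 15.82
[-16.7   1.6  65.6   5.1] [0.7 1.4 0.4] 16.13
[-12.    1.4  65.6   3.4] [ 1.3  1.2 -0.4] 16.44
[-7.3  1.1 65.6  1.7] [ 0.6  0.7 -0.9] 16.75
[-2.6  0.9 65.6  0. ] [0.8 2.  0.3] 17.06
```

View pics/w5.png

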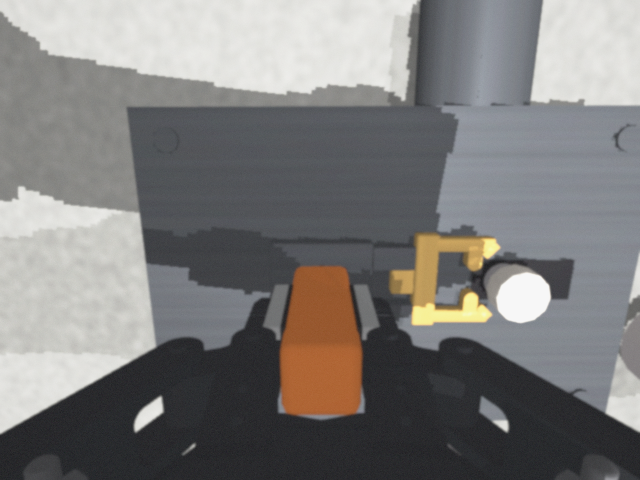

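Run:
```python
from h import *
import pickle
c=pickle.load(open('w5.pkl','rb'));im=cv2.imread('pics/w5.png')
cv2.imwrite('pics/c5.png',cv2.resize(im[220:340,380:570],None,fx=4,fy=4,interpolation=cv2.INTER_CUBIC))
loc=lambda P:np.round(((P[:2]-ORG)@EX*1e3,(P[:2]-ORG)@EY*1e3),1)
m=mask(im,(0,0,170),(180,50,255));m[:250]=0;m[340:]=0;m[:,:470]=0;m[:,570:]=0
cn=max(cv2.findContours(m,0,2)[0],key=cv2.contourArea);print(cv2.boundingRect(cn),cv2.minEnclosingCircle(cn))
for p,z in(((520.5,294),.081),((415,236),.066),((413,325),.066),((391,270),.066),((391,293),.066),((498,246),.066),((490,314),.066)): print(p,loc(ray(c,p,z)))
```

```text
(495, 271, 56, 53) ((522.8936767578125, 297.30316162109375), 28.41315269470215)
(520.5, 294) [37.9  2.6]
(415, 236) [-2.3 22.7]
(413, 325) [ -0.6 -18.8]
(391, 270) [-11.7   7.5]
(391, 293) [-11.2  -3.3]
(498, 246) [33.5 18.3]
(490, 314) [ 33.6 -13.3]
```

View pics/c5.png

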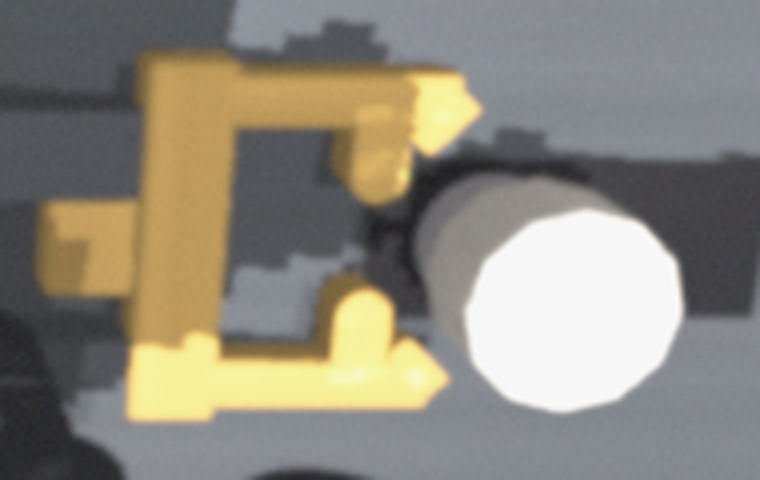

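Run:
```python
from h import *
import pickle
Z=.160
f0=np.array(F());pk=0
x=-.003
while x<.041:
    x+=.0025 if x<.004 else .001
    p,q=tcp_for_tip(x,.0003,0,Z);arm.line_to(p,.025,q)
    f=np.array(F())-f0;t=tip_now();print(round(x*1e3,1),np.round(t,1),np.round(f,1),round(arm.read_time(),2))
    a=-f[0]
    if a>24: print('HIGH');break
    if a<pk-5 and pk>9: print('SNAP');break
    pk=max(pk,a)
c=cam('wrist');im=snapshot('wrist');cv2.imwrite('pics/w6.png',im);pickle.dump(c,open('w6.pkl','wb'))
```

```text
-0.5 [-0.3  0.2 65.5 -0. ] [ 1.   0.7 -0.2] 17.36
2.0 [ 2.3  0.4 65.5  0. ] [-0.1 -0.1 -1.4] 17.61
4.5 [ 4.7  0.3 65.5  0. ] [0.6 0.2 0.6] 17.86
5.5 [ 5.4  0.3 65.4 -0. ] [ 0.4 -0.7 -0.3] 18.11
6.5 [ 6.3  0.3 65.4 -0. ] [-0.2 -0.8 -0.2] 18.36
7.5 [ 7.   0.3 65.3 -0. ] [-2.5  0.1 -0.4] 18.61
8.5 [ 7.8  0.3 65.2 -0. ] [-1.9 -0.9 -0.3] 18.86
9.5 [ 8.7  0.3 65.2 -0. ] [-1.2 -0.1 -0.8] 19.11
10.5 [ 9.8  0.3 65.2 -0. ] [-3.7 -0.1 -0.6] 19.36
11.5 [10.6  0.3 65.1 -0. ] [-5.1 -0.1 -0.4] 19.61
12.5 [11.4  0.3 65.1 -0. ] [-4.9 -0.8  0.7] 19.86
13.5 [11.9  0.3 65.  -0. ] [-6.2  0.1  0.7] 20.11
14.5 [12.4  0.3 64.9 -0. ] [-6.1 -0.1  1.4] 20.36
15.5 [12.9  0.2 64.8 -0. ] [-6.   0.   1.4] 20.61
16.5 [13.5  0.2 64.6 -0. ] [-6.4  1.3  2.1] 20.86
17.5 [14.   0.2 64.5 -0. ] [-7.3  1.7  1.3] 21.11
18.5 [14.5  0.2 64.3 -0. ] [-7.5  0.5  1. ] 21.36
19.5 [15.1  0.2 64.2 -0. ] [-9.1 -0.3  1.7] 21.61
20.5 [15.6  0.2 64.1 -0. ] [-9.   0.9  3. ] 21.86
21.5 [16.1  0.2 64.1 -0. ] [-10.   -0.1   3.6] 22.11
22.5 [16.6  0.2 64.1 -0.1] [-10.8   0.8   4.9] 22.36
23.5 [17.1  0.2 64.1 -0.1] [-11.9  -0.5   6.4] 22.61
24.5 [17.6  0.2 64.1 -0.1] [-13.8   1.5   5.7] 22.86
25.5 [18.2  0.1 64.1 -0.1] [-12.3   0.1   7.9] 23.11
26.5 [18.7  0.1 64.1 -0.1] [-14.1   0.7   7.9] 23.36
27.5 [19.2  0.1 64.1 -0.1] [-15.3   1.1   9.2] 23.61
28.5 [19.7  0.1 64.1 -0.1] [-16.    0.5  10.7] 23.86
29.5 [20.2  0.1 64.  -0.1] [-16.8   0.6  11.8] 24.11
30.5 [20.8  0.1 64.  -0.1] [-17.1   2.1  13. ] 24.36
31.5 [21.4  0.  64.1 -0.1] [-18.2   1.   12.9] 24.61
32.5 [22.1  0.  64.  -0.1] [-18.    0.5  13.5] 24.86
33.5 [22.5 -0.  64.  -0.1] [-20.3   1.3  15. ] 25.11
34.5 [25.3  0.  64.1 -0.1] [-11.4   0.9   4.2] 25.36
SNAP
```

View pics/w6.png

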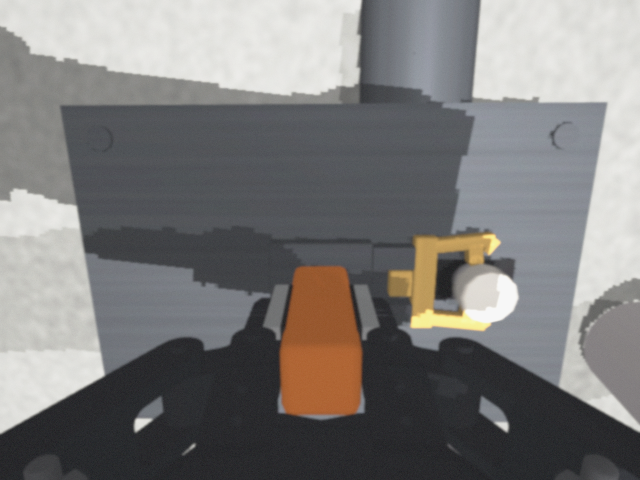

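Run:
```python
from h import *
import pickle
arm.pause(.3);print(np.round(F(),1),np.round(tip_now(),1),arm.read_time())
c=cam('wrist');im=snapshot('wrist');cv2.imwrite('pics/w7.png',im)
cv2.imwrite('pics/c7.png',cv2.resize(im[220:340,380:570],None,fx=4,fy=4,interpolation=cv2.INTER_CUBIC))
loc=lambda P:np.round(((P[:2]-ORG)@EX*1e3,(P[:2]-ORG)@EY*1e3),1)
m=mask(im,(0,0,170),(180,50,255));m[:250]=0;m[340:]=0;m[:,:440]=0;m[:,530:]=0
cn=max(cv2.findContours(m,0,2)[0],key=cv2.contourArea);b=cv2.boundingRect(cn);print(b)
print(loc(ray(c,(487,295.5),.081)),loc(ray(c,(413.5,280),.066)))
```

```text
[-10.7  -0.2   0.5] [29.8  0.  64.2 -0. ] 25.7083
(440, 272, 51, 51)
[56.4  1.8] [30.4  2.5]
```

View pics/c7.png

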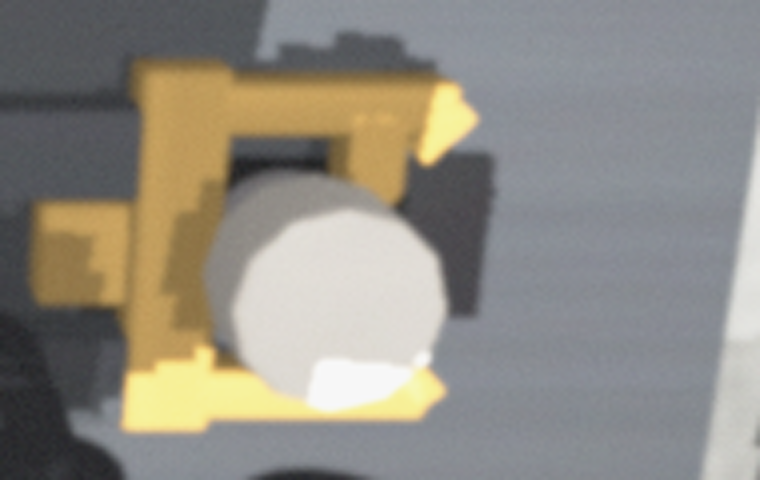

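Run:
```python
from h import *
import pickle
c=cam('wrist')
loc=lambda P:np.round(((P[:2]-ORG)@EX*1e3,(P[:2]-ORG)@EY*1e3),1)
print(loc(ray(c,(464.9,296.9),.081)),loc(ray(c,(413.5,280),.066)))
Z=.161
x=tip_now()[0]/1e3
for x in (.024,.016,.004,-.012):
    p,q=tcp_for_tip(x,.0003,0,Z);arm.line_to(p,.05,q);print(np.round(F(),1),np.round(tip_now(),1),arm.read_time())
c=cam('wrist');im=snapshot('wrist');cv2.imwrite('pics/w8.png',im);pickle.dump(c,open('w8.pkl','wb'))
```

```text
[47.7  1.1] [30.4  2.5]
[-4.1 -0.7 -2.6] [24.2  0.3 66.7  0. ] 26.1167
[ 0.3  0.1 -2.2] [17.9  0.3 67.5  0. ] 26.425
[ 0.3 -0.9 -2.6] [ 3.8  0.1 66.6 -0. ] 26.8167
[-0.6  0.5 -1.7] [-12.2   0.1  66.6  -0. ] 27.2833
```

View pics/w8.png

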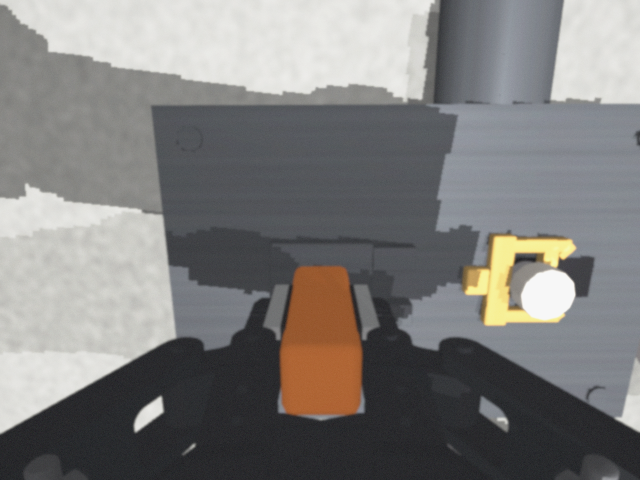

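The clip came back with the pin. I'll check the seat distance from w8, then return the fork.

Run:
```python
from h import *
import pickle
c=pickle.load(open('w8.pkl','rb'))
im=cv2.imread('pics/w8.png');m=mask(im,(0,0,170),(180,50,255));m[:255]=0;m[330:]=0;m[:,:500]=0;m[:,585:]=0
print(cv2.boundingRect(max(cv2.findContours(m,0,2)[0],key=cv2.contourArea)))
loc=lambda P:np.round(((P[:2]-ORG)@EX*1e3,(P[:2]-ORG)@EY*1e3),1)
print('head',loc(ray(c,(548.5,293),.081)),'back',loc(ray(c,(487.5,281),.066)))
p=arm.read_tool_pos()
arm.line_to((p[0],p[1],.27),.2)
q=down(np.radians(39.4))
arm.movep((.4934,.2274,.27),q)
arm.line_to((.4934,.2274,.125),.18,q)
arm.line_to((.4934,.2274,.110),.06,q)
arm.pause(.2);f0=arm.read_ft_force()[2];z=.110
while z>.099:
    z-=.001;arm.line_to((.4934,.2274,z),.02)
    if arm.read_ft_force()[2]-f0>3.5:break
print(z,arm.read_tool_pos(),arm.read_ft_force(),f0,arm.read_time())
cv2.imwrite('pics/s9.png',snapshot('scene'))
```

```text
(520, 268, 56, 52)
head [40.2  1.8] back [21.6  1.2]
0.102 [0.49348493 0.22750163 0.10252976] [-0.34793793 -0.84695968  4.10534071] -1.1443010537383738 33.0833
```

View pics/s9.png

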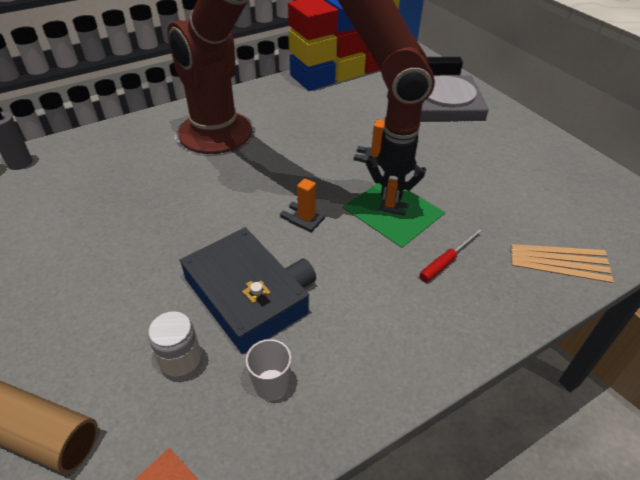

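The back face sits 18.6 mm behind the pin's axis, where home is 18, so the clip is seated. The fork is touching the mat at the same height as at pick-up. Releasing.

Run:
```python
from h import *
arm.move_gripper(1.0,20)
arm.pause(.2)
p=arm.read_tool_pos()
arm.line_to((p[0],p[1],.16),.08);arm.line_to((p[0],p[1],.33),.2)
cv2.imwrite('pics/w10.png',snapshot('wrist'))
print(arm.read_opening(),arm.read_ft_force(),arm.read_time())
a=snapshot('scene');cv2.imwrite('pics/s10.png',np.hstack([cv2.resize(a[160:260,330:460],(520,400)),cv2.resize(a[220:400,140:320],(280,280))[0:280].repeat(1,0) if 0 else cv2.copyMakeBorder(cv2.resize(a[220:400,140:320],(280,280)),0,120,0,0,0)]))
```

```text
1.0027285348681745 [ 0.10986334  0.24654504 -0.91574061] 35.9
```

View pics/w10.png

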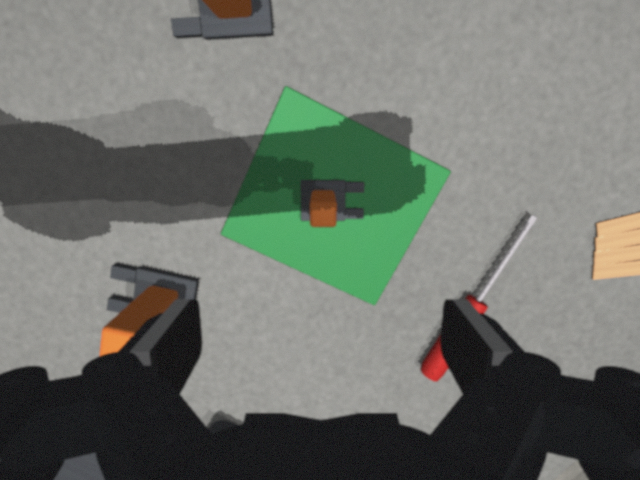

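View pics/s10.png

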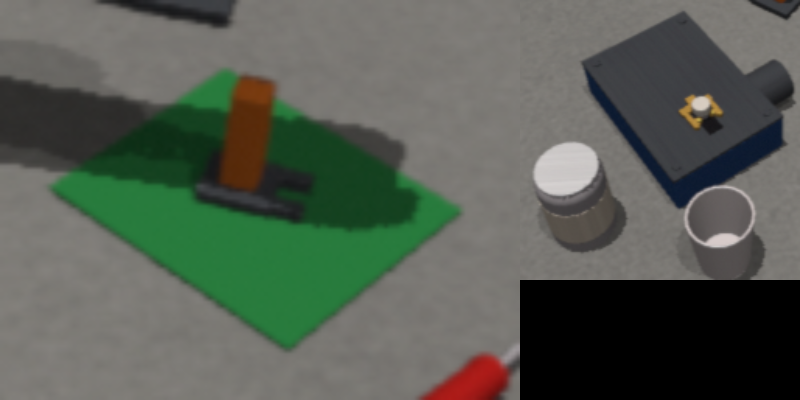

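The fork stands upright on the mat, the clip is on the pin, and the tin, cup and screwdriver look untouched. Handing in.

Run:
```python
from h import *
ticket.finish_job();print(arm.read_time())
```

```text
the job is handed in; nothing more can be done
the job is handed in; nothing more can be done
```

The clip is on the pin's groove, the fork is standing upright back on the green mat, and the job was handed in at about 36 s. I picked up the small fork, turned the clip about 10° straight with it, and pushed the clip along the deck until it snapped over.

- **Push force:** it peaked at 20.3 N just before the snap, above the stated 12–18 N. The fork had begun to press on the deck by then (up to 15 N downward), so part of that reading is probably deck friction. It stayed below 30 N, and I saw no sign of the pin reaching its stop.
- **Clip seated:** after the snap the force dropped to about 11 N. When I drew the fork back, the clip returned with the pin to rest. Its back face measured 17.3 mm (pushed) and 18.6 mm (at rest) behind the pin's axis; home is 18 mm, within camera accuracy.
- **Fork and bystanders:** in the last pictures the fork stands clear of the gripper on the mat, and the tin, cup and screwdriver look unmoved. I judged the bystanders by eye and did not measure them.

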